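Clamp the workpiece and hold a tube over its stub for tacking

TASK

First swing the hinged hold-down strap on the welding jig down until it rests fully in its catch. Then pick up the loose piece of rectangular tube that matches the stub in the jig, carry it over the spatter screen, and finish still holding it upright in the gripper just above the stub, its sides in line with the stub's and an open gap of about 6 mm between the two ends for the welder, never letting it touch the jig or the stub. Leave the screen, the two other offcuts and the screwdriver where they are; the program ends while the tube is held still there, strap closed.

Things in the scene. Friction and masses are not known exactly. Their poses are not given: they have to be found in the camera images.
- jig: Welding jig fixed to the bench: steel plate 200 x 170 x 12 mm, origin under its centre, z up. Mid-plate, on a foot plate (20 mm high), stands the workpiece's stub: rectangular tube, 50 mm along jig x, 30 along y, top at 75 mm. At jig y = +55 mm the strap runs along x from hinge cheeks (x = +85 mm, 46 mm high) to a forked catch (x = -70 mm, 24 mm wide inside, 50 mm high).
- stub_top (a point): Centre of the stub's top end, 75 mm above the bench; axes as the jig's (x along the 50 mm sides, z up).
- strap (a joint): Angle of the hold-down strap about its hinge: 0 = level and resting in the catch (a stop), grows as it is raised, to 1.5 = nearly upright. Starts partly raised. The hinge is stiff: the strap stays where it is left; a push of 1 to 4 N at the grip moves it.
- strap_hinge (a point): Point on the strap's hinge axis (the axis runs along jig y), 33 mm above the bench. Axes as the jig's. The strap runs from here towards jig -x, rising by the joint's angle.
- strap_grip (a point): Middle of the strap's round black rubber grip (22 mm diameter, 55 mm long, along the strap), 165 mm from the hinge axis and 2 mm below the strap line through it. The strap is a steel bar 20 mm wide, 8 mm thick. With the strap closed the grip's axis is 31 mm above the bench, and it juts out beyond the catch and the plate's edge.
- tube: Loose piece of rectangular steel tube standing upright, 50 mm along its x, 30 mm along its y, 100 mm tall, wall 3 mm, open ends, about 0.34 kg; the only piece with the stub's section and the tallest of the three offcuts. Origin at the centre of its lower end, z up. Either way round will do.
- square_offcut: Loose upright square tube, 40 x 40 mm, 70 mm tall; a bystander. Origin at the centre of its lower end.
- round_offcut: Loose upright round tube, 42 mm diameter, 80 mm tall; a bystander. Origin at the centre of its lower end.
- screen: Free-standing spatter screen between the offcuts and the jig: dark steel sheet 300 mm along its x, 5 mm thick, top at 90 mm height, on two feet 70 mm deep along its y; 1.3 kg. Origin under its centre at bench level.
- screwdriver: Screwdriver with an orange handle about 195 mm long, lying on the bench beyond the offcuts; a bystander. Origin near its middle, underneath.

How it is judged:
On the way, in this order (a step that is already met when the one before it is completed fails the run):
1. the strap is swung down into its catch, with the tube not yet taken (value of joint strap below 0.03 rad and height (world z) of tube below 0.02 m), for 0.2 s.
2. the tube is lifted in the gripper (height (world z) of tube above 0.06 m and contact force between tube and the fingers above 1 N), for 0.2 s.
3. the tube passes over the spatter screen (z of tube in the frame of screen above 0.09 m and y of tube in the frame of screen between -0.04 and 0.06 m and x of tube in the frame of screen between -0.17 and 0.17 m).
At the end, for the whole second after the job is handed in: Strap in its catch (under 0.03 rad); tube held still by the fingers, its lower end 2 to 12 mm above the stub, touching neither stub nor jig, centred within 5 mm, in line within 0.09 rad, upright within 0.07 rad; screen, offcuts, screwdriver within 20 mm of their starts (value of joint strap below 0.03 rad and horizontal distance between tube and stub_top below 0.005 m and z of tube in the frame of stub_top between 0.002 and 0.012 m and angle between the x axis of tube and the x axis of stub_top, either way round below 0.09 rad and angle between tube's own z axis and vertical below 0.07 rad and contact force between tube and the fingers above 1 N and contact force between tube and jig below 0.1 N and linear speed of tube below 0.01 m/s and distance of each of screen, round_offcut, square_offcut, screwdriver from where it was at the start of the episode below 0.02 m); the arm keeps its last pose, push and grip.
It fails at once if the tube bumps the stub or the jig (contact force between tube and jig above 1 N).
It fails at once if the spatter screen is displaced (distance of screen from where it was at the start of the episode above 0.02 m).
It fails at once if the round offcut is displaced (distance of round_offcut from where it was at the start of the episode above 0.02 m).
It fails at once if the square offcut is displaced (distance of square_offcut from where it was at the start of the episode above 0.02 m).
It fails at once if the screwdriver is displaced (distance of screwdriver from where it was at the start of the episode above 0.02 m).
It also fails if it takes over 72 s, if anything falls off the work surface, if the arm or the gripper's body presses on something with over 40 N, if the wrist force passes 120 N, or if a joint passes its speed limit or range.

ROBOT

A 6-joint arm with a two-finger parallel gripper is mounted at the origin on the work surface. World frame = base frame: x ahead of the robot, y to its left, z up, the work surface at z = 0. Lengths are in m, angles in rad, forces in N, time in s.
With the tool pointing down it reaches from about 0.325 to 0.85 m from the base axis. Payload 15.5 kg.
Tool frame: the origin (TCP) lies at the very end of the fingers, on their centre line; the grasp point (between the pads) lies 19 mm behind it; z points along the fingers, y is the line along which they close (so a half turn about z gives the same grasp; the last joint's range is limited). The gripper opens to 91 mm and grips with 3 to 60 N. Pads are 32 mm wide; open, the fingers measure 118 mm over their backs; the gripper's body (76 mm by 178 mm) begins 60 mm behind the grasp point.
Start: joints at [1.093, 0.494, 1.345, -0, 1.302, -0.096], TCP at [0.233, 0.58, 0.214] pointing down, gripper open.
Joint ranges: [-2.91, 2.91], [-0.82, 2.16], [0.22, 2.67], [-1.22, 4.37], [0.12, 2.79], [-3.08, 3.08]. Speed limits (rad/s): [1.89, 1.89, 2.57, 3.01, 3.01, 3.01].

INTERFACE

Orientations are given as a unit quaternion [x, y, z, w].
In Python, from rig import robot gives the robot as it stands.
- The arm moves only by the tool jog_arm, called after "Request:" as name(argument=value, ...) on one line, values as JSON. Schema: {"type":"object","properties":{"steps":{"type":"array","items":{"type":"number"},"minItems":6,"maxItems":60},"jaw":{"type":"number"},"grip_n":{"type":"number"},"only":{"type":"string"},"quiet":{"type":"boolean"},"lines":{"type":"string"}},"required":["steps"],"additionalProperties":false}. steps is one flat list of numbers that holds 1 to 10 rows one after another, with no inner brackets; each row has 6 numbers: dx, dy, dz in normalised numbers (1 is 0.8 m), then a rotation vector rx, ry, rz in fractions of the full range, 1 being 4 rad; each row is the pose to reach, as a shift and turn from the pose commanded when the call began, along the tool's axes at that moment; what a row does not reach only later rows make up. A row lasts 1/10 s, in which the tool goes at most 0.05 m and 0.15 rad, less where a joint would pass 70% of its speed; a pose out of reach is approached as far as the arm can. jaw is the finger opening in m, set as the call begins (left out keeps the last). The fingers move at their own pace and stop on an object; grip_n is the grip in N (left out, the last holds). Time passes only in rows, so rows that do not move let the fingers close. The tool returns the time, the measured TCP pose, the force, the opening and the grip force at its end. only (a regular expression) keeps the lines of the reply that match it, lines (a string "A,B") keeps lines A to B, and quiet returns only ok. Shift and turn numbers lie between -1 and 1, and a call with a number outside is refused. Input that does not fit is refused with a message, and nothing moves.
- robot.get_obs(): the state, without advancing time (a new reading comes with each control period).
- robot.read_camera(name): name is "scene" or "side" or "wrist"; returns (picture, depth): 384x512x3 uint8, red, green, blue; 384x512 float32, m along the optical axis (not along the pixel's ray), 0 where there is no reading.
- robot.camera_params(name): a dict with "fx", "fy", "cx", "cy" (pixels), "distortion" ([k1, k2, p1, p2, k3] as OpenCV has them; the pictures are not rectified), "rvec" (rotation vector, rad) and "tvec" (3), from world to camera coordinates, as OpenCV has them. Camera axes: x right, y down, z forward; pixel columns grow to the right and rows downward; lengths in m; the calibration is good to about 2 mm. A picture is of the moment at which its call begins: read the wrist's pose just before it. camera_params takes no time and is no camera call; for the wrist camera it gives the pose at the moment of the call.
- robot.hand_in(): hands the job in; it is judged then, once.
The state is a dict: "t": time; "q": joint angles; "qd": joint speeds; "joint_torque": joint torques, N m; "ee_pos": TCP position; "tcp_rot": TCP orientation; "contact_force": force on the tool from outside, world axes, zero at the start; "wrist_torque": the same for the moment, N m; "width": finger opening in m; "grasp_force": force on a finger pad.
Only numpy, scipy, OpenCV 4.12 (cv2) and the standard library are available. Lean on these libraries where they do the work, as an engineer would, in place of code of your own. Each camera call takes 0.05 s, during which the arm holds its last target. There are 200 camera calls.

## Working session

There is one attempt and no reset: what is moved stays moved. The work goes in short steps, Python scripts to look and compute and a tool call to move; the robot and the scene stay as the last step left them, time stands still between calls to the robot, and variables do not carry over. Pictures are saved under pics/ and viewed, at most 10 in all, crops included, and the job is handed in when it is done.

```bash
ls; mkdir -p pics
```

Create h.py:
```python
import numpy as np, cv2
from rig import robot
from scipy.spatial.transform import Rotation as R
def snap(n):
    p=robot.camera_params(n); im,d=robot.read_camera(n); return p,im,d
def cloud(p,d):
    K=np.array([[p['fx'],0,p['cx']],[0,p['fy'],p['cy']],[0,0,1]])
    v,u=np.mgrid[:384,:512]; pts=np.stack([u,v],-1).reshape(-1,1,2).astype(float)
    n=cv2.undistortPoints(pts,K,np.array(p['distortion'])).reshape(384,512,2)
    c=np.dstack([n,np.ones((384,512))])*d[...,None]
    Rm=cv2.Rodrigues(np.array(p['rvec'],float))[0]
    w=(c-np.array(p['tvec']))@Rm
    w[d==0]=np.nan
    return w
```

Run:
```python
from h import *
ims=[]
for n in("scene","side","wrist"):
    p,im,d=snap(n); np.savez(f'{n}0.npz',im=im,d=d,w=cloud(p,d)); cv2.imwrite(f'pics/{n}0.png',im[...,::-1])
    print(n,p['tvec'],p['rvec'],(d==0).mean())
print(robot.get_obs())
```

```text
pics
rig.py
scene [ 0.04367775 -0.4602828   1.24035012] [ 1.8181101   1.95074879 -0.58926798] 0.00396728515625
side [-0.45902541  0.3626154   0.73831108] [ 2.30158197 -0.9480498   0.33566698] 0.0038960774739583335
wrist [-0.62413453 -0.02821312  0.38985475] [-2.42846861 -1.63993129 -0.20253935] 0.010508219401041666
{'t': 0.15, 'q': array([ 1.09250634e+00,  4.94041674e-01,  1.34594760e+00, -7.76101537e-06,
        1.30249630e+00, -9.54958872e-02]), 'qd': array([-3.68248813e-04, -8.11317924e-04, -2.46902720e-03,  2.99093748e-04,
        2.93192647e-05, -1.03451605e-03]), 'joint_torque': array([ 2.53724422e-03, -8.79201794e+01, -3.82050383e+01,  7.08639901e-02,
        5.00752078e-02,  2.51808609e-05]), 'ee_pos': array([0.2333184 , 0.57952578, 0.21348844]), 'tcp_rot': array([ 1.90229586e-01,  9.81739530e-01, -4.29270954e-04, -1.22748094e-04]), 'contact_force': array([ 1.11390773, -0.13623156, -0.57614108]), 'wrist_torque': array([ 0.05065447, -0.01024892, -0.02794043]), 'grasp_force': 0.0, 'width': 0.09092795169430516}
```

View pics/scene0.png

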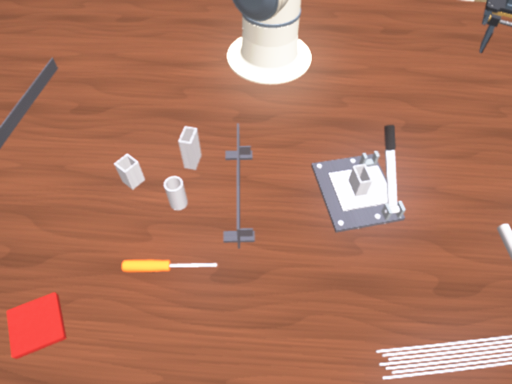

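View pics/side0.png

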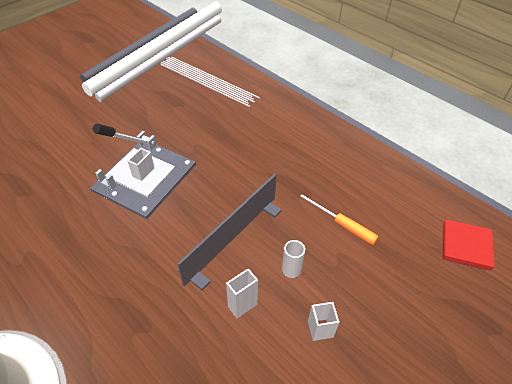

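The scene view shows the screen's top edge around (238,185). The jig is at (360,190), with the grip at (390,135). The tube is at (190,148), the square offcut at (130,172), the round offcut at (176,193) and the screwdriver at (170,266). In the side view the tube is at (242,293), the stub at (141,165) and the raised strap's grip at (104,130).

Run:
```python
from h import *
S={n:np.load(n+'0.npz') for n in('scene','side')}
def boxpts(n,u0,u1,v0,v1,z0,z1):
    w=S[n]['w'][v0:v1,u0:u1].reshape(-1,3); c=S[n]['im'][v0:v1,u0:u1].reshape(-1,3)
    m=(w[:,2]>z0)&(w[:,2]<z1); return w[m],c[m]
def rep(name,P):
    if len(P)<4: print(name,len(P));return
    (c,s,a)=cv2.minAreaRect((P[:,:2]*1000).astype(np.float32))
    print(name,len(P),'c',np.round(c,1),'s',np.round(s,1),'a',round(a,1),'zmax',np.round(np.percentile(P[:,2],[2,50,98]),4))
for n,bx in {'scene':dict(tube=(172,208,120,175),sq=(110,150,148,195),rnd=(160,192,170,215),stub=(345,380,158,200),screen=(215,262,115,255)),
             'side':dict(tube=(220,265,262,325),sq=(300,345,295,345),rnd=(275,312,235,282),stub=(125,158,144,185),screen=(170,290,170,290))}.items():
    for k,b in bx.items():
        z={'tube':(.09,.11),'sq':(.062,.08),'rnd':(.072,.09),'stub':(.068,.083),'screen':(.08,.1)}[k]
        P,_=boxpts(n,*b,*z); rep(n+' '+k,P)
        P,_=boxpts(n,*b,.015,.12); rep('   all',P)
for n,b in (('scene',(300,412,120,240)),('side',(80,205,110,220))):
    P,C=boxpts(n,*b,.008,.017); C=C.astype(int); m=C.max(1)<110; rep(n+' plate',P[m])
    P,C=boxpts(n,*b,.02,.2); C=C.astype(int); m=C.max(1)<60; rep(n+' grip',P[m]); print(np.median(P[m],0) if m.any() else '')
```

```text
scene tube 129 c [ 458.9 -177. ] s [29.2 52.7] a 81.1 zmax [0.0907 0.0965 0.1001]
   all 634 c [ 459.1 -177.1] s [31.5 53.2] a 79.4 zmax [0.0171 0.0695 0.0993]
scene sq 139 c [ 531.1 -315.8] s [43.3 41.3] a 56.6 zmax [0.0622 0.0672 0.0703]
   all 555 c [ 531.  -315.5] s [44.  41.9] a 56.2 zmax [0.017  0.0498 0.0695]
scene rnd 112 c [ 589.9 -190.1] s [39.5 39.7] a 47.8 zmax [0.0721 0.0771 0.0801]
   all 488 c [ 589.9 -190. ] s [39.7 42.3] a 72.2 zmax [0.0164 0.0561 0.0794]
scene stub 129 c [524.2 237.7] s [53.5 31.7] a 14.3 zmax [0.0683 0.0727 0.0754]
   all 1273 c [498.4 252.9] s [ 86.3 134.9] a 86.3 zmax [0.0159 0.0207 0.0738]
scene screen 217 c [551.  -48.6] s [301.3   2.6] a 5.4 zmax [0.086  0.0884 0.0906]
   all 498 c [550.  -34.3] s [301.8  32.9] a 5.1 zmax [0.0165 0.0438 0.0901]
side tube 268 c [ 457.3 -176.5] s [32.  50.5] a 82.8 zmax [0.0904 0.0982 0.1021]
   all 1032 c [ 457.2 -176.8] s [32.  51.1] a 81.5 zmax [0.0185 0.072  0.1012]
side sq 240 c [ 528.9 -315.6] s [41.7 40.8] a 54.4 zmax [0.0622 0.0686 0.0717]
   all 781 c [ 529.  -315.7] s [42.  41.2] a 54.1 zmax [0.0165 0.0505 0.0712]
side rnd 167 c [ 587.6 -190.6] s [40.8 41.4] a 72.2 zmax [0.0721 0.0782 0.0818]
   all 637 c [ 587.1 -190.7] s [41.5 41.7] a 69.7 zmax [0.0176 0.0574 0.081 ]
side stub 156 c [523.7 237.2] s [51.3 33.4] a 15.8 zmax [0.0685 0.0734 0.0772]
   all 1138 c [536.  263.8] s [149.4  80.4] a 53.7 zmax [0.0177 0.0254 0.076 ]
side screen 868 c [ 557.2 -118.3] s [301.7 147.5] a 5.3 zmax [0.0803 0.0889 0.0993]
   all 3043 c [557.3 -29.1] s [389.4 239.5] a 53.7 zmax [0.0165 0.0643 0.0998]
scene plate 0
scene grip 0

side plate 122 c [522.4 235.4] s [198.2 168.5] a 15.5 zmax [0.0081 0.0098 0.0154]
side grip 149 c [480.9 276.5] s [46.6 18.6] a 0.0 zmax [0.1349 0.1577 0.1766]
[0.4817427  0.27507975 0.15770329]
```

Add to h.py:
```python
def delta(pos,yaw):
    """tool-frame shift+rotvec to world pos with tool down and tool y at yaw (deg)"""
    o=robot.get_obs(); R0=R.from_quat(o['tcp_rot'])
    a=np.radians(yaw); y=np.array([np.cos(a),np.sin(a),0]); z=np.array([0,0,-1.]); x=np.cross(y,z)
    R1=R.from_matrix(np.c_[x,y,z])
    print('t',round(o['t'],2),'d',np.round(R0.inv().apply(np.array(pos)-o['ee_pos']),4),'r',np.round((R0.inv()*R1).as_rotvec(),4))
```

```bash
python3 -c "
from h import *
delta((.474,.281,.215),105.3)"
```

```text
t 0.15 d [-0.3348 -0.187  -0.0014] r [-8.000e-04 -4.000e-04 -6.498e-01]
```

Units first: shifts go in shares of 0.8 m and turns go in shares of 4 rad. So -0.335 m is -0.4188, -0.187 m is -0.2338, -0.65 rad is -0.1625.

Request:
jog_arm(steps=[-0.4188, -0.2338, -0.0025, -0.0003, 0, -0.1625, -0.4188, -0.2338, -0.0025, -0.0003, 0, -0.1625, -0.4188, -0.2338, -0.0025, -0.0003, 0, -0.1625, -0.4188, -0.2338, -0.0025, -0.0003, 0, -0.1625, -0.4188, -0.2338, -0.0025, -0.0003, 0, -0.1625, -0.4188, -0.2338, -0.0025, -0.0003, 0, -0.1625, -0.4188, -0.2338, -0.0025, -0.0003, 0, -0.1625, -0.4188, -0.2338, -0.0025, -0.0003, 0, -0.1625, -0.4188, -0.2338, -0.0025, -0.0003, 0, -0.1625, -0.4188, -0.2338, -0.0025, -0.0003, 0, -0.1625], jaw=0, grip_n=10)

```text
t: 1.15
ee_pos: [0.4748, 0.2802, 0.2157]
tcp_rot: [-0.132, 0.991, 0.0, -0.0]
contact_force: [0.1, 0.4, -0.3]
width: 0.0137
grasp_force: 0.0
```

```bash
python3 -c "
from h import *
for p in ((.474,.281,.185),(.4315,.2696,.116),(.4122,.2644,.042)): delta(p,105.3)
p,im,d=snap('side'); cv2.imwrite('pics/side1.png',cv2.resize(im[60:260,60:300,::-1],None,fx=3,fy=3)[:600])"
```

```text
t 1.15 d [0.0006 0.001  0.0307] r [ 0.001  -0.0002 -0.0024]
t 1.15 d [0.0446 0.001  0.0997] r [ 0.001  -0.0002 -0.0024]
t 1.15 d [0.0645 0.001  0.1737] r [ 0.001  -0.0002 -0.0024]
```

View pics/side1.png

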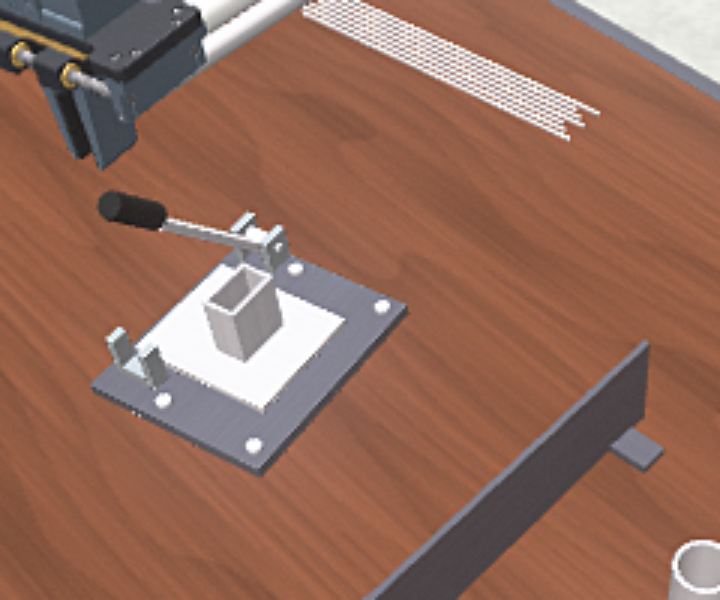

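The fingers are above the grip (crop pixel about (130,210)), and the fork is open at (135,355). I'll push along the arc.

Converted, 0.14 m is 0.175, 0.03 m is 0.0375.

Request:
jog_arm(steps=[0, 0.0013, 0.0188, 0, 0, 0, 0.0013, 0.0013, 0.0375, 0, 0, 0, 0.0125, 0.0013, 0.0538, 0, 0, 0, 0.025, 0.0013, 0.0713, 0, 0, 0, 0.035, 0.0013, 0.0875, 0, 0, 0, 0.0463, 0.0013, 0.1063, 0, 0, 0, 0.0563, 0.0013, 0.125, 0, 0, 0, 0.0638, 0.0013, 0.1413, 0, 0, 0, 0.07, 0.0013, 0.1588, 0, 0, 0, 0.075, 0.0013, 0.175, 0, 0, 0], jaw=0, grip_n=10)

```text
t: 2.2
ee_pos: [0.4149, 0.2677, 0.0754]
tcp_rot: [-0.134, 0.991, 0.001, 0.0]
contact_force: [0.8, -0.2, -0.1]
width: 0.0
grasp_force: 0.2
```

```bash
python3 -c "
from h import *
delta((.4122,.2644,.042),105.3)"
```

```text
t 2.2 d [ 0.0035 -0.0025  0.0334] r [0.0011 0.0002 0.0024]
```

```bash
python3 -c "
from h import *
p,im,d=snap('side'); cv2.imwrite('pics/side2.png',cv2.resize(im[90:230,60:240,::-1],None,fx=3,fy=3))"
```

```text
(no output)
```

View pics/side2.png

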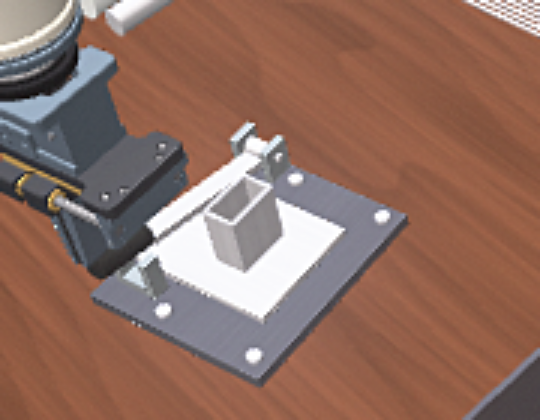

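The strap is nearly down, with the grip at (120,250) under the fingertips just above the fork. I'll finish the press.

Converted, 0.035 m is 0.0438, 0.033 m is 0.0413.

Request:
jog_arm(steps=[0.0013, -0.0025, 0.01, 0, 0, 0, 0.0038, -0.0025, 0.02, 0, 0, 0, 0.005, -0.0025, 0.03, 0, 0, 0, 0.005, -0.0025, 0.0363, 0, 0, 0, 0.005, -0.0025, 0.0413, 0, 0, 0, 0.005, -0.0025, 0.0438, 0, 0, 0])

```text
t: 2.85
ee_pos: [0.413, 0.2635, 0.0413]
tcp_rot: [-0.133, 0.991, 0.001, 0.0]
contact_force: [-10.4, -4.8, 54.8]
width: 0.0002
grasp_force: 27.4
```

Converted, -0.21 m is -0.2625, -0.16 m is -0.2.

Request:
jog_arm(steps=[0, 0, -0.005, 0, 0, 0, 0, 0, -0.0125, 0, 0, 0, 0, 0, -0.075, 0, 0, 0, 0, 0, -0.1375, 0, 0, 0, 0, 0, -0.2, 0, 0, 0, 0, 0, -0.2625, 0, 0, 0, 0, 0, -0.2625, 0, 0, 0], jaw=0.091)

```text
t: 3.55
ee_pos: [0.4155, 0.2645, 0.2574]
tcp_rot: [-0.133, 0.991, 0.002, 0.005]
contact_force: [0.9, -0.4, -1.5]
width: 0.0536
grasp_force: 0.0
```

Run:
```python
from h import *
p,im,d=snap('side'); w=cloud(p,d)
b=w[90:230,60:240].reshape(-1,3); h=np.array([.5919,.3126,.033]); a=np.radians(15.3)
ux=-np.array([np.cos(a),np.sin(a)]); uy=np.array([np.sin(a),-np.cos(a)])
r=(b[:,:2]-h[:2])@ux; s=(b[:,:2]-h[:2])@uy
for lo,hi in((.03,.05),(.06,.08),(.1,.12),(.14,.15),(.165,.175),(.18,.19)):
    m=(r>lo)&(r<hi)&(abs(s)<.006)&(b[:,2]<.1); print(lo,m.sum(),np.round(np.percentile(b[m,2],[20,50,90]),4) if m.any() else '')
delta((.458,-.177,.25),81)
```

```text
0.03 19 [0.0298 0.0312 0.0327]
0.06 19 [0.0304 0.0319 0.0334]
0.1 32 [0.0303 0.031  0.0332]
0.14 14 [0.0399 0.0409 0.0422]
0.165 29 [0.0132 0.0402 0.0429]
0.18 41 [0.0036 0.0232 0.042 ]
t 3.6 d [ 0.0744 -0.4369  0.0028] r [0.0035 0.0063 0.4243]
```

The strap is level and in its catch. Next, the tube.

Converted, -0.437 m is -0.5463, 0.074 m is 0.0925, 0.424 rad is 0.106.

Request:
jog_arm(steps=[0.0925, -0.5463, 0.0038, 0.0008, 0.0015, 0.106, 0.0925, -0.5463, 0.0038, 0.0008, 0.0015, 0.106, 0.0925, -0.5463, 0.0038, 0.0008, 0.0015, 0.106, 0.0925, -0.5463, 0.0038, 0.0008, 0.0015, 0.106, 0.0925, -0.5463, 0.0038, 0.0008, 0.0015, 0.106, 0.0925, -0.5463, 0.0038, 0.0008, 0.0015, 0.106, 0.0925, -0.5463, 0.0038, 0.0008, 0.0015, 0.106, 0.0925, -0.5463, 0.0038, 0.0008, 0.0015, 0.106, 0.0925, -0.5463, 0.0038, 0.0008, 0.0015, 0.106, 0.0925, -0.5463, 0.0038, 0.0008, 0.0015, 0.106])

```text
t: 4.6
ee_pos: [0.4569, -0.1822, 0.2463]
tcp_rot: [0.08, 0.997, -0.002, -0.003]
contact_force: [-0.5, -0.4, 0.8]
width: 0.091
grasp_force: 0.0
```

Request:
jog_arm(steps=[0, 0, 0, 0, 0, 0, 0, 0, 0, 0, 0, 0, 0, 0, 0, 0, 0, 0])

```text
t: 4.9
ee_pos: [0.4567, -0.1766, 0.2472]
tcp_rot: [0.078, 0.997, -0.001, -0.003]
contact_force: [0.0, 0.3, 0.4]
width: 0.0912
grasp_force: 0.0
```

Run:
```python
from h import *
p,im,d=snap('wrist'); w=cloud(p,d)
P=w.reshape(-1,3); P=P[(P[:,2]>.085)&(P[:,2]<.11)&(abs(P[:,0]-.458)<.06)&(abs(P[:,1]+.177)<.06)]
print(len(P)); 
if len(P)>10: print(cv2.minAreaRect((P[:,:2]*1000).astype(np.float32)))
delta((.458,-.177,.064),81)
```

```text
629
((457.66510009765625, -176.51722717285156), (29.776037216186523, 50.49131393432617), 81.68399047851562)
t 4.95 d [-0.0023  0.0004  0.1834] r [-0.003  -0.0056  0.0017]
```

Converted, 0.183 m is 0.2288, -0.002 m is -0.0025, -0.01 rad is -0.0025.

Request:
jog_arm(steps=[-0.0025, 0.0013, 0.05, -0.0008, -0.0015, -0.0025, -0.0025, 0.0013, 0.1, -0.0008, -0.0015, -0.0025, -0.0025, 0.0013, 0.1375, -0.0008, -0.0015, -0.0025, -0.0025, 0.0013, 0.175, -0.0008, -0.0015, -0.0025, -0.0025, 0.0013, 0.2063, -0.0008, -0.0015, -0.0025, -0.0025, 0.0013, 0.225, -0.0008, -0.0015, -0.0025, -0.0025, 0.0013, 0.2288, -0.0008, -0.0015, -0.0025, -0.0025, 0.0013, 0.2288, -0.0008, -0.0015, -0.0025])

```text
t: 5.75
ee_pos: [0.458, -0.177, 0.0645]
tcp_rot: [0.073, 0.997, -0.0, 0.0]
contact_force: [-0.5, 0.6, 0.7]
width: 0.0912
grasp_force: 0.0
```

Request:
jog_arm(steps=[0, 0, 0, 0, 0, 0, 0, 0, 0, 0, 0, 0, 0, 0, 0, 0, 0, 0, 0, 0, 0, 0, 0, 0, 0, 0, 0, 0, 0, 0, 0, 0, 0, 0, 0, 0, 0, 0, 0, 0, 0, 0, 0, 0, 0, 0, 0, 0, 0, 0, 0, 0, 0, 0, 0, 0, 0, 0, 0, 0], jaw=0, grip_n=40)

```text
t: 6.75
ee_pos: [0.4579, -0.1775, 0.0644]
tcp_rot: [0.073, 0.997, -0.0, 0.0]
contact_force: [-0.8, -0.9, 0.6]
width: 0.0299
grasp_force: 40.0
```

Request:
jog_arm(steps=[0, 0, 0, 0, 0, 0, 0, 0, 0, 0, 0, 0, 0, 0, 0, 0, 0, 0, 0, 0, 0, 0, 0, 0, 0, 0, 0, 0, 0, 0])

```text
t: 7.25
ee_pos: [0.4579, -0.1775, 0.0644]
tcp_rot: [0.073, 0.997, -0.0, 0.0]
contact_force: [-1.3, -1.2, 0.6]
width: 0.0299
grasp_force: 40.0
```

Converted, -0.17 m is -0.2125, -0.16 m is -0.2.

Request:
jog_arm(steps=[0, 0, -0.025, 0, 0, 0, 0, 0, -0.0625, 0, 0, 0, 0, 0, -0.1125, 0, 0, 0, 0, 0, -0.1625, 0, 0, 0, 0, 0, -0.2, 0, 0, 0, 0, 0, -0.2125, 0, 0, 0, 0, 0, -0.2125, 0, 0, 0, 0, 0, -0.2125, 0, 0, 0, 0, 0, -0.2125, 0, 0, 0])

```text
t: 8.15
ee_pos: [0.4571, -0.177, 0.2327]
tcp_rot: [0.073, 0.997, 0.001, -0.001]
contact_force: [0.5, -0.4, -4.4]
width: 0.0299
grasp_force: 40.0
```

Run:
```python
from h import *
delta((.523,.2375,.235),105.3)
```

```text
t 8.15 d [-0.0046  0.4197 -0.0019] r [ 0.0013 -0.002  -0.4138]
```

Converted, 0.42 m is 0.525, 0.39 m is 0.4875, -0.414 rad is -0.1035.

Request:
jog_arm(steps=[-0.0006, 0.0375, -0.0025, 0, 0, -0.01, -0.0013, 0.0938, -0.0025, 0, 0, -0.02, -0.0025, 0.15, -0.0025, 0, 0, -0.03, -0.0025, 0.2063, -0.0025, 0, 0, -0.04, -0.0025, 0.2625, -0.0025, 0, 0, -0.0525, -0.0038, 0.3188, -0.0025, 0, 0, -0.0625, -0.0038, 0.375, -0.0025, 0, 0, -0.075, -0.005, 0.4313, -0.0025, 0, 0, -0.085, -0.0063, 0.4875, -0.0025, 0, 0, -0.095, -0.0063, 0.525, -0.0025, 0.0003, -0.0005, -0.1035])

```text
t: 9.15
ee_pos: [0.5239, 0.24, 0.2347]
tcp_rot: [-0.135, 0.991, -0.001, 0.0]
contact_force: [0.6, -0.7, -4.0]
width: 0.0298
grasp_force: 40.0
```

Request:
jog_arm(steps=[0, 0, 0, 0, 0, 0, 0, 0, 0, 0, 0, 0, 0, 0, 0, 0, 0, 0, 0, 0, 0, 0, 0, 0])

```text
t: 9.55
ee_pos: [0.5241, 0.2363, 0.236]
tcp_rot: [-0.133, 0.991, -0.001, 0.001]
contact_force: [0.9, -0.7, -4.6]
width: 0.0301
grasp_force: 40.0
```

Create m.py:
```python
from h import *
o=robot.get_obs(); print('ee',np.round(o['ee_pos'],4))
e=o['ee_pos']
def rep(s,P):
    if len(P)<8: return print(s,len(P))
    c,sz,a=cv2.minAreaRect((P[:,:2]*1000).astype(np.float32)); print(s,len(P),np.round(c,1),np.round(sz,1),round(a,1),'z',np.round(np.percentile(P[:,2],[1,3,50,99]),4))
for n in('side','scene'):
    p,im,d=snap(n); w=cloud(p,d).reshape(-1,3)
    near=(np.abs(w[:,:2]-[.5238,.2375])<.036).all(1)
    zb=e[2]-.0644
    rep(n+' stub',w[near&(w[:,2]>.05)&(w[:,2]<min(.079,zb-.003))])
    rep(n+' tube',w[near&(w[:,2]>zb-.003)&(w[:,2]<e[2]-.006)])
    cv2.imwrite(f'pics/{n}_m{o["t"]:.1f}.png',cv2.resize(im[70:230,60:260,::-1] if n=='side' else im[110:250,290:430,::-1],None,fx=4 if n=='scene' else 3,fy=4 if n=='scene' else 3)); print(o['t'])
delta((.5238,.2375,.146),105.3)
```

```bash
python3 m.py
```

```text
ee [0.5241 0.2363 0.236 ]
side stub 366 [523.7 237.8] [53.1 34. ] 15.6 z [0.0508 0.0516 0.0657 0.0771]
side tube 611 [520.5 223.8] [30.8 58.6] 73.9 z [0.1722 0.1739 0.2023 0.2294]
9.55
scene stub 323 [524.1 237.6] [53.4 32.6] 16.7 z [0.0506 0.0512 0.0652 0.0753]
scene tube 528 [524.4 234.6] [52.3 32.4] 15.2 z [0.1708 0.1721 0.1995 0.2287]
9.55
t 9.65 d [0.0003 0.0013 0.0903] r [-0.0019  0.002  -0.0011]
```

Converted, 0.073 m is 0.0913, 0.067 m is 0.0838, -0.003 rad is -0.0008.

Request:
jog_arm(steps=[0, 0.0013, 0.0188, -0.0005, 0.0005, -0.0008, 0, 0.0013, 0.0375, -0.0005, 0.0005, -0.0008, 0, 0.0013, 0.0563, -0.0005, 0.0005, -0.0008, 0, 0.0013, 0.0713, -0.0005, 0.0005, -0.0008, 0, 0.0013, 0.0838, -0.0005, 0.0005, -0.0008, 0, 0.0013, 0.0913, -0.0005, 0.0005, -0.0008, 0, 0.0013, 0.0913, -0.0005, 0.0005, -0.0008, 0, 0.0013, 0.0913, -0.0005, 0.0005, -0.0008, 0, 0.0013, 0.0913, -0.0005, 0.0005, -0.0008])

```text
t: 10.55
ee_pos: [0.5245, 0.2383, 0.164]
tcp_rot: [-0.135, 0.991, 0.0, 0.001]
contact_force: [-0.3, -0.2, -3.7]
width: 0.0297
grasp_force: 40.0
```

```bash
python3 m.py
```

Run:
```python
# face-plane comparison: same camera, stub vs tube, offsets along jig axes
from h import *
a=np.radians(15.5); X=np.array([np.cos(a),np.sin(a)]); Y=np.array([-np.sin(a),np.cos(a)])
zb=robot.get_obs()['ee_pos'][2]-.0644; print('zb',zb)
for n in('side','scene'):
    p,im,d=snap(n); w=cloud(p,d).reshape(-1,3); q=w[:,:2]-[.5238,.2375]; u=q@X; v=q@Y; z=w[:,2]
    for s,m in(('stub',(z>.028)&(z<.07)),('tube',(z>zb+.004)&(z<zb+.055))):
        for f,c,o,hw,ho in(('x',u,v,.025,.012),('y',v,u,.015,.02)):
            for sg in(1,-1):
                k=m&(abs(c-sg*hw)<.007)&(abs(o)<ho)
                if k.sum()>15:
                    A=np.c_[o[k],z[k]-.07,np.ones(k.sum())]; cf,*_=np.linalg.lstsq(A,c[k],rcond=None)
                    print(n,s,f,sg,k.sum(),'med mm',round(np.median(c[k])*1e3,2),'slope',np.round(cf[:2],3))
```

```bash
ls pics
```

```text
ee [0.5245 0.2383 0.164 ]
side stub 328 [524.3 237.5] [53.9 33.4] 15.1 z [0.0503 0.0509 0.0638 0.077 ]
side tube 510 [521.  225.1] [27.9 58.4] 75.4 z [0.1002 0.1014 0.1295 0.1571]
10.55
scene stub 244 [524.5 237.3] [52.1 31.8] 15.5 z [0.0505 0.051  0.0641 0.0749]
scene tube 444 [533.1 228.7] [59.3 27.9] 46.6 z [0.0984 0.0996 0.1272 0.1566]
10.55
t 10.65 d [ 0.0008 -0.0006  0.0179] r [0.0002 0.0011 0.0032]
zb 0.09946827841556467
side stub x 1 23 med mm 22.25 slope [0.034 0.066]
side stub x -1 80 med mm -24.41 slope [ 0.002 -0.008]
side stub y 1 62 med mm 12.59 slope [ 0.007 -0.014]
side stub y -1 162 med mm -14.25 slope [ 0.009 -0.012]
side tube x -1 122 med mm -24.53 slope [-0.015  0.002]
side tube y -1 239 med mm -14.77 slope [ 0.    -0.004]
scene stub x 1 96 med mm 25.2 slope [ 0.002 -0.003]
scene stub x -1 33 med mm -22.29 slope [0.107 0.032]
scene stub y 1 46 med mm 12.19 slope [-0.001  0.003]
scene stub y -1 114 med mm -14.95 slope [-0.001  0.009]
scene tube x 1 146 med mm 24.82 slope [ 0.022 -0.004]
scene tube y -1 168 med mm -14.93 slope [0.004 0.001]
scene0.png
scene_m10.6.png
scene_m9.6.png
side0.png
side1.png
side2.png
side_m10.6.png
side_m9.6.png
wrist0.png
```

The tube lines up with the stub to within 0.6 mm and about 0.02 rad. I'll lower it 18 mm.

Converted, 0.018 m is 0.0225, 0.017 m is 0.0213.

Request:
jog_arm(steps=[0, 0, 0.0063, 0, 0, 0, 0, 0, 0.0125, 0, 0, 0, 0, 0, 0.0175, 0, 0, 0, 0, 0, 0.0213, 0, 0, 0, 0, 0, 0.0225, 0, 0, 0, 0, 0, 0.0225, 0, 0, 0, 0, 0, 0.0225, 0, 0, 0, 0, 0, 0.0225, 0, 0, 0, 0, 0, 0.0225, 0, 0, 0, 0, 0, 0.0225, 0, 0, 0])

```text
t: 11.75
ee_pos: [0.5242, 0.2382, 0.1455]
tcp_rot: [-0.135, 0.991, 0.0, 0.0]
contact_force: [-0.2, 0.1, -3.6]
width: 0.0299
grasp_force: 40.0
```

```bash
python3 m.py; ls -t pics | head -2
```

```text
ee [0.5242 0.2382 0.1455]
side stub 228 [523.8 236.7] [51.3 34.3] 14.2 z [0.0502 0.0508 0.0644 0.0767]
side tube 481 [520.5 224.1] [31.1 58.6] 75.6 z [0.0823 0.0835 0.1113 0.1386]
11.75
scene stub 186 [525.1 237.9] [50.8 32. ] 16.3 z [0.0504 0.0512 0.064  0.0748]
scene tube 425 [524.4 235.4] [54.3 31.5] 19.2 z [0.0802 0.0812 0.1093 0.1384]
11.75
t 11.85 d [ 0.0006 -0.0006 -0.0006] r [0.0002 0.0004 0.0032]
scene_m11.8.png
side_m11.8.png
```

View pics/side_m11.8.png

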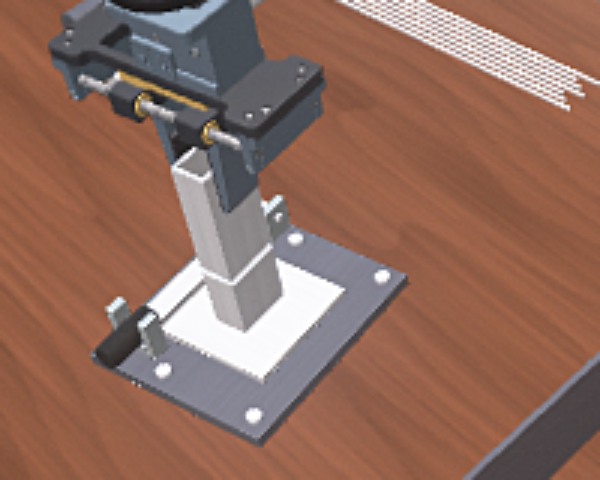

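The tube is held in line above the stub with a small gap at (238,275), and the strap is closed with its grip at (120,345). I'm handing it in.

```bash
python3 -c "
from rig import robot
print(robot.hand_in())"
```

```text
the job is handed in; nothing more can be done
None
```

I've handed the job in (no verdict came back): the strap is closed in its catch, and the tube is held upright in line with the stub, about 6 mm above it.

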